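# Ease a sample tray over a spill bund's lip

### The job

Bring the tray of sample vials into the spill bund: push its front edge lightly against the bund's lip and, keeping it bearing on the lip, raise only that edge until it rides up onto the lip, then ease the tray on over, a pull by its bar and a push from behind as suits, until it lies flat inside and has been pressed squarely and lightly home against the bumper bar. Be gentle (never more than about 25 N on the lip or the bumper), never carry the tray clear of its support, tip it steeply or ram it, and leave the glassware alone; let go at the end.

Things in the scene. Friction and masses are not known exactly. Their poses are not given: they have to be found in the camera images.
- tray: Grey plastic sample tray, 180 mm long (its x) x 120 mm wide (its y), 0.55 to 0.9 kg with the white vial rack fixed in its rear half, weight about 10 mm behind the middle; origin at the centre of its flat underside, +x to its front end (the low end, towards the bund), z up. Side walls 30 mm high, front edge 12 mm high, rear wall 60 mm high. It starts on the bench outside the bund, front towards the lip. A steel grip bar stands across its front end.
- tray_mid (a point): Middle of the tray, 30 mm above its underside; axes as the tray. Sliding the tray flat takes about 3 to 5 N. Pushed high on the bar against the lip with much over 5 N, the rear lifts instead of the front; pushed from behind before its weight is past the lip, it tends to jam on the lip.
- tray_bar (a point): Middle of the grip bar: a round steel bar 14 mm thick and 100 mm long along the tray's y, 16 mm behind the tray's front edge and 50 mm above the underside, carried on posts 14 x 10 mm centred 50 mm either side of the middle (90 mm free between them); nothing but the tray's 5 mm floor and its 12 mm high front edge lies under it. It turns between gripping fingers as the tray tilts.
- tray_front (a point): Middle of the lower front edge of the tray (90 mm ahead of its middle, on the underside).
- tray_rear (a point): Middle of the lower rear edge of the tray (90 mm behind its middle, on the underside); the flat rear face above it is 120 mm wide and 60 mm high.
- bund: Low white plastic spill bund fixed to the bench, 282 mm long (its x, the way in) x 216 mm wide. Origin on the bench under the middle of the outer face of its lip; +x points into the bund, z up. Its floor is 8 mm above the bench; low side walls 8 mm thick and 14 mm high leave 200 mm inside. At the far end stands the stop.
- lip: The raised threshold across the near end of the bund: 14 mm high above the bench, 14 mm thick along the bund's x (from 0 to 14 mm), full width, rigid, edges rounded 2 mm. Same origin and axes as the bund.
- stop: Aluminium upright plate across the far end of the bund, 46 mm high, face at 270 mm in the bund's x, with a black rubber-faced bumper bar in front of it on two screwed rods. The bumper bar is 110 mm wide, 12 mm thick, from 16 to 44 mm above the bench and rigid; its face stands somewhere between 214 and 234 mm in the bund's x: this screw setting differs each time and is not measured. Same origin and axes as the bund.
- bottle: Amber glass bottle, 64 mm across, 150 mm high, origin under its centre: a bystander, not to be disturbed.
- flask: Conical glass flask, 84 mm across, 110 mm high, origin under its centre: a bystander, not to be disturbed.
- jar: Small glass jar, 56 mm across, 60 mm high, origin under its centre: a bystander, not to be disturbed.
Mind the look-alikes: they are no part of the job. Of the things like the tray, leave any that is purple or red; of the rest the smaller one is meant.

How it is judged (in metres and radians):
On the way, in this order (a step that is already met when the one before it is completed fails the run):
1. the tray's front edge bears on the lip (over 1.5 N) while it is 5 to 12 mm up on the way up the lip's face, the rear edge still down on the bench (contact force between tray and lip above 1.5 N and height (world z) of tray_front between 0.005 and 0.012 m and x of tray_front in the frame of bund below 0.005 m and height (world z) of tray_rear below 0.004 m), for 0.15 s.
2. the front edge lies over the lip (at least 4 mm past its outer face), the rear edge still down on the bench (x of tray_front in the frame of bund above 0.004 m and height (world z) of tray_front above 0.012 m and height (world z) of tray_rear below 0.004 m), for 0.15 s.
3. the tray, flat on the bund's floor, is pressed against the bumper bar with over 2 N (contact force between tray and stop above 2 N and angle between tray's own z axis and vertical below 0.05 rad and x of tray_rear in the frame of bund above 0.014 m), for 0.15 s.
At the end, for the whole second after the job is handed in: The tray rests flat (within 0.03 rad) on the bund's floor wholly inside the lip, square to the bund within 0.06 rad and within 35 mm of its middle line, its front 210 to 237 mm in from the lip's outer face (at the bumper bar), at rest and let go (x of tray_rear in the frame of bund above 0.016 m and x of tray_front in the frame of bund between 0.21 and 0.237 m and y of tray_mid in the frame of bund between -0.035 and 0.035 m and angle between tray's own z axis and vertical below 0.03 rad and height (world z) of tray_mid below 0.043 m and angle between the x axis of tray and the x axis of bund, either way round below 0.06 rad and linear speed of tray below 0.01 m/s); the robot touches nothing.
It fails at once if the tray presses on the lip or on the bumper with more than 30 N (contact force between tray and lip above 30 N or contact force between tray and stop above 30 N).
It fails at once if the robot presses on the bund, lip or stop with more than 30 N (contact force between any of the arm, the fingers and bund above 30 N).
It fails at once if the tray tips more than 0.35 rad (angle between tray's own z axis and vertical above 0.35 rad).
It fails at once if the tray is carried: both its front and rear lower edges more than 22 mm above the bench (height (world z) of each of tray_front, tray_rear above 0.022 m).
It fails at once if a piece of glassware is moved more than 20 mm (distance of any of bottle, flask, jar from where it was at the start of the episode above 0.02 m).
It also fails if it takes over 72 s, if anything falls off the work surface, if the arm or the gripper's body presses on something with over 40 N, if the wrist force passes 120 N, or if a joint passes its speed limit or range.

### The arm

A 6-joint arm with a two-finger parallel gripper is mounted at the origin on the work surface. World frame = base frame: x ahead of the robot, y to its left, z up, the work surface at z = 0. Lengths are in m, angles in degrees, forces in N, time in s.
With the tool pointing down it reaches from about 0.4 to 0.825 m from the base axis. Payload 7 kg.
Tool frame: the origin (TCP) lies at the very end of the fingers, on their centre line; the grasp point (between the pads) lies 19 mm behind it (ctrl.hold_point_z is the distance from the TCP to the grasp point, in m); z points along the fingers, y is the line along which they close (so a half turn about z gives the same grasp; the last joint's range is limited). The gripper opens to 88 mm and grips with 3 to 60 N. Pads are 19 mm wide; open, the fingers measure 130 mm over their backs; the gripper's body (78 mm by 193 mm) begins 47 mm behind the grasp point.
Start: joints at [-55.8, 20.546, 0.682, 0, -70.136, -16.507], TCP at [0.205, -0.643, 0.227] pointing down, gripper open.
Joint ranges: [-176.03, 176.03], [-82.01, 121.73], [-58.28, 71.71], [-173.87, 95.51], [-174.79, -0.11], [-173.66, 173.66]. Speed limits (degrees/s): [136.94, 136.94, 172.46, 180, 180, 180].

### API

Orientations are given as [roll, pitch, yaw] about the fixed x, y, z axes, in that order (R = Rz(yaw) Ry(pitch) Rx(roll)).
In Python, from plant import sensors, viewer, workorder, ctrl gives the robot as it stands.
- The arm moves only by the shell command python3 -m pendant 'ROWS'. ROWS is JSON, a list of rows, each a list of 3 entries, a list of its own where there are three numbers: the opening, from -1 (shut) to 1 (fully open), so that 0 is half open, then the shift along the tool's x, y, z in m, then the turn, a rotation vector about the tool's x, y, z in degrees. A call has 1 to 10 rows; each row is the pose to reach, as a shift and turn from the pose commanded when the call began, along the tool's axes at that moment; what a row does not reach only later rows make up. A row lasts 1/12 s, in which the tool goes at most 41.7 mm and 7.16 degrees, less where a joint would pass 70% of its speed; a pose out of reach is approached as far as the arm can. A call with a gripper value outside its range is refused whole. The fingers move at their own pace and stop on an object; the grip force is fixed at half the most. Time passes only in rows, so rows that repeat a pose let the fingers close. It gives the time, the measured TCP pose, the force, the opening and the grip force at its end, in the units of the state.
- sensors.get_obs(): the state, without advancing time (a new reading comes with each control period).
- viewer.snapshot(name): name is "scene" or "top"; returns the picture (480x640x3 uint8, red, green, blue); there is no depth.
- viewer.camera_params(name): a dict with "fx", "fy", "cx", "cy" (pixels), "dist" ([k1, k2, p1, p2, k3] as OpenCV has them; the pictures are not rectified), "extrinsics" (4x4, takes a point from world to camera coordinates). Camera axes: x right, y up, looking along -z (the intrinsics and any distortion apply to the point x, -y, -z); pixel columns grow to the right and rows downward; lengths in m; the calibration is good to about 2 mm. A picture is of the moment at which its call begins. camera_params takes no time and is no camera call.
- workorder.close_job(): hands the job in; it is judged then, once.
The state is a dict: "clock": time; "joint_pos": joint angles; "qvel": joint speeds; "tau": joint torques, N m; "tool_pos": TCP position; "orientation": TCP orientation; "force": force on the tool from outside, world axes, zero at the start; "moment": the same for the moment, N m; "opening": finger opening in m; "gripper_force": force on a finger pad.
Only numpy, scipy, OpenCV 4.12 (cv2) and the standard library are available. Lean on these libraries where they do the work, as an engineer would, in place of code of your own. Each camera call takes 0.05 s, during which the arm holds its last target. There are 200 camera calls.

## Working session

There is one attempt and no reset: what is moved stays moved. The work goes in short steps, Python scripts to look and compute and a shell command to move; the robot and the scene stay as the last step left them, time stands still between calls to the robot, and variables do not carry over. Pictures are saved under pics/ and viewed, at most 10 in all, crops included, and the job is handed in when it is done.

```bash
mkdir -p pics
python3 - <<'E'
from plant import sensors, viewer, workorder, ctrl
import cv2
print(sensors.get_obs(), ctrl.hold_point_z)
for n in("scene","top"):
    cv2.imwrite(f"pics/{n}0.png",viewer.snapshot(n)[:,:,::-1]); print(viewer.camera_params(n))
E
```

```text
{'clock': 0.0, 'joint_pos': array([-5.57978278e+01,  2.05926338e+01,  6.34871074e-01, -1.86153165e-02,
       -7.01346408e+01, -1.65071754e+01]), 'qvel': array([-0.06374926, -0.00619121, -0.09068296,  0.04230195, -0.08546281,
       -0.06107388]), 'tau': array([-2.50326171e-03, -5.82717633e+01,  2.93052560e+01,  6.99668258e+00,
        6.67315442e-03, -2.11327315e-04]), 'tool_pos': array([ 0.20499803, -0.6426268 ,  0.22562221]), 'orientation': array([ 1.79906432e+02, -9.47918878e-03, -1.62311335e+02]), 'force': array([ 0.24259252,  0.33049704, -0.47976122]), 'moment': array([-0.03762777,  0.00497725, -0.03709653]), 'gripper_force': 0.0, 'opening': 0.08749457731989489} 0.0188
{'fx': 548.0846745013921, 'fy': 548.0846745013921, 'cx': 323.5792629468123, 'cy': 244.94950658568956, 'dist': array([0.02758366, 0.        , 0.        , 0.        , 0.        ]), 'extrinsics': array([[ 0.28753685,  0.95770991, -0.01069036, -0.27593677],
       [-0.82445763,  0.25317968,  0.50613207,  0.3748144 ],
       [ 0.48743428, -0.13671787,  0.86238973, -1.46009064],
       [ 0.        ,  0.        ,  0.        ,  1.        ]])}
{'fx': 467.353072877416, 'fy': 467.353072877416, 'cx': 316.75573105791403, 'cy': 242.80511064164713, 'dist': array([0.03316302, 0.        , 0.        , 0.        , 0.        ]), 'extrinsics': array([[ 0.00321343, -0.99966856,  0.02554314,  0.10052396],
       [ 0.98990025,  0.0068002 ,  0.14160241, -0.55426473],
       [-0.14172918,  0.02483013,  0.98959401, -0.96477022],
       [ 0.        ,  0.        ,  0.        ,  1.        ]])}
```

View pics/scene0.png

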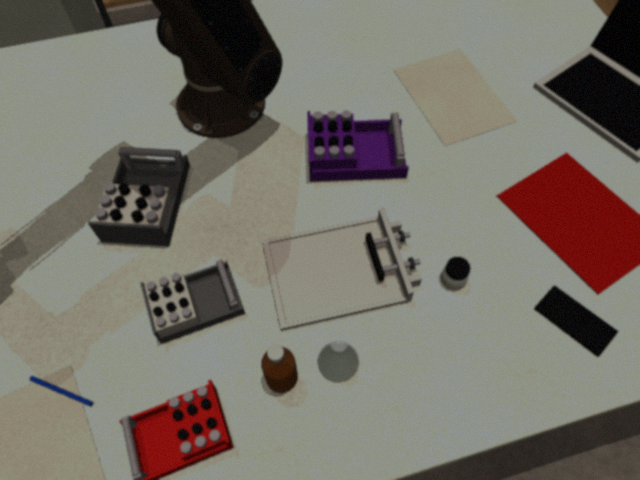

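View pics/top0.png

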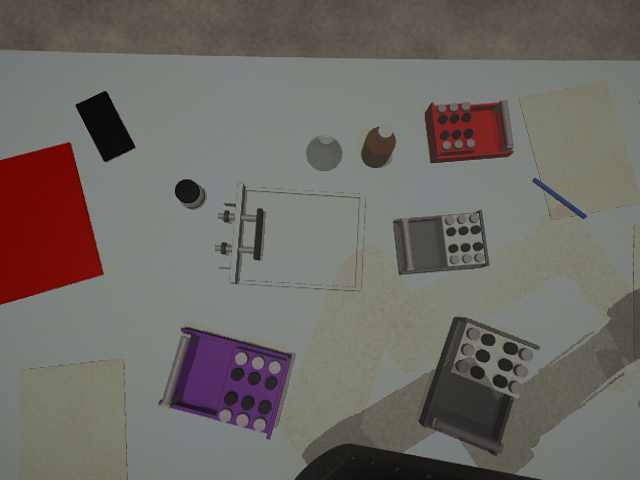

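Candidates in the top view: purple tray (227,380), red tray (470,130), large dark grey tray (480,385) and small grey tray (440,242). Purple and red are ruled out, and the smaller of the two greys is the one at (440,242), with its front end (bar) facing the bund to its left. I'll check it in a close crop.

```bash
cat > h.py <<'E'
import numpy as np, cv2
from plant import sensors, viewer
def ray(n,uv):
    p=viewer.camera_params(n); K=np.array([[p['fx'],0,p['cx']],[0,p['fy'],p['cy']],[0,0,1]])
    x=cv2.undistortPoints(np.array([[uv]],float),K,p['dist'])[0,0]
    E=p['extrinsics']; d=E[:3,:3].T@np.array([x[0],-x[1],-1]); c=-E[:3,:3].T@E[:3,3]
    return c,d
def at_z(n,uv,z):
    c,d=ray(n,uv); return (c+d*(z-c[2])/d[2])
def proj(n,P):
    p=viewer.camera_params(n); K=np.array([[p['fx'],0,p['cx']],[0,p['fy'],p['cy']],[0,0,1]])
    q=(p['extrinsics']@np.c_[np.atleast_2d(P),np.ones(len(np.atleast_2d(P)))].T)[:3]
    q=np.array([q[0],-q[1],-q[2]]).T
    return cv2.projectPoints(q,np.zeros(3),np.zeros(3),K,p['dist'])[0][:,0]
E
python3 - <<'E'
import cv2
a=cv2.imread('pics/top0.png')[170:300,210:500]
cv2.imwrite('pics/c1.png',cv2.resize(cv2.convertScaleAbs(a,alpha=1.2),(783,351),interpolation=cv2.INTER_CUBIC))
E
```

```text
(no output)
```

View pics/c1.png

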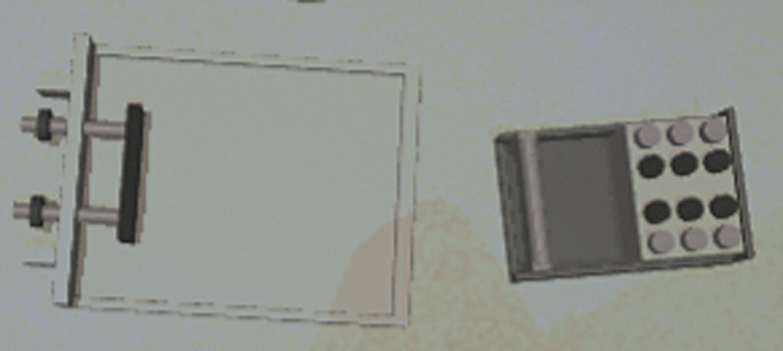

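The crop shows the small grey tray. Its front edge runs from (497,135) to (513,282), the bar is near (536,200) and the rear top corners are (733,108) and (753,257). The bund lip's outer face runs from (420,66) to (409,325), and the black bumper is at (131,172). Next I'll fit poses.

```bash
cat > fit.py <<'E'
from h import *
from scipy.optimize import least_squares
def fit(n,loc,px,x0):
    loc=np.array(loc,float);px=np.array(px,float)
    def W(p): 
        c,s=np.cos(p[2]),np.sin(p[2]); return np.c_[p[0]+c*loc[:,0]-s*loc[:,1],p[1]+s*loc[:,0]+c*loc[:,1],loc[:,2]]
    r=least_squares(lambda p:(proj(n,W(p))-px).ravel(),x0,loss='soft_l1')
    return r.x,(proj(n,W(r.x))-px).round(1)
E
python3 - <<'E'
from fit import *
f=lambda L:[(210+u/2.7-.3,170+v/2.7-.3) for u,v in L]
c,_=ray('top',(0,0));print('cam',c)
# tray: y left of +x; image: world y -> left(-u)
t,r=fit('top',[[.09,-.06,.012],[.09,.06,.012],[-.09,-.06,.06],[-.09,.06,.06],[.074,0,.057]],f([(497,135),(513,282),(733,108),(753,257),(536,200)]),[.55,-.2,1.5])
for nm,sw in(('a',1),):print('tray',t,np.degrees(t[2]),r.tolist())
b,r=fit('top',[[0,-.108,.014],[0,.108,.014],[.014,-.1,.014],[.014,.1,.014],[.27,-.1,.014],[.27,.108,.014]],f([(420,66),(409,325),(404,75),(394,316),(97,55),(75,297)]),[.55,-.0,1.5])
print('bund',b,np.degrees(b[2]),r.tolist())
for uv in f([(148,112),(138,240),(143,104),(134,241)]):print('bump',at_z('top',uv,.044))
E
```

```text
cam [0.41160768 0.12821513 1.03064836]
tray [ 0.55748584 -0.16275897  1.65883498] 95.04424323855059 [[-0.4, 0.6], [-0.4, -0.2], [0.3, -0.4], [0.6, 0.4], [-0.2, -0.3]]
bund [ 5.60730278e-01 -1.10188471e-03  1.51156318e+00] 86.60619060774565 [[0.9, -0.3], [0.3, 0.6], [0.4, -0.5], [-0.4, -0.2], [-0.6, -0.9], [-0.5, 3.0]]
bump [0.62072248 0.21586058 0.044     ]
bump [0.51837125 0.22173777 0.044     ]
bump [0.62717627 0.21994524 0.044     ]
bump [0.51756601 0.22484349 0.044     ]
```

```bash
cat > go.py <<'E'
import sys
from h import *
from scipy.spatial.transform import Rotation as R
def delta(x,y,z,yaw):
    o=sensors.get_obs(); A=R.from_euler('xyz',o['orientation'],degrees=True); B=R.from_euler('xyz',[180,0,yaw],degrees=True)
    print('shift',A.inv().apply(np.array([x,y,z])-o['tool_pos']).round(4),'turn',(A.inv()*B).as_rotvec(degrees=True).round(2))
if __name__=='__main__':
    delta(*map(float,sys.argv[1:]))
E
python3 go.py .551 -.0891 .13 -174.96
```

```text
shift [-0.4979  0.4221  0.0963] turn [ 0.08 -0.02 12.65]
```

```bash
python3 -m pendant '[[0.1,[-0.025,0.021,0],[0,0,1]],[0.1,[-0.05,0.042,0],[0,0,2]],[0.1,[-0.075,0.063,0],[0,0,3]],[0.1,[-0.1,0.085,0],[0,0,4]],[0.1,[-0.125,0.106,0],[0,0,5]],[0.1,[-0.15,0.127,0],[0,0,6]],[0.1,[-0.175,0.148,0],[0,0,7]],[0.1,[-0.2,0.17,0],[0,0,8]],[0.1,[-0.225,0.191,0],[0,0,9]],[0.1,[-0.25,0.212,0],[0,0,10]]]' && python3 -m pendant '[[0.1,[-0.025,0.021,0],[0,0,0]],[0.1,[-0.05,0.042,0],[0,0,0]],[0.1,[-0.075,0.063,0],[0,0,0]],[0.1,[-0.1,0.085,0],[0,0,0]],[0.1,[-0.125,0.106,0],[0,0,0]],[0.1,[-0.15,0.127,0],[0,0,0]],[0.1,[-0.175,0.148,0],[0,0,0]],[0.1,[-0.2,0.17,0],[0,0,1]],[0.1,[-0.22,0.186,0],[0,0,2]],[0.1,[-0.22,0.186,0],[0,0,2]]]'; python3 go.py .551 -.0891 .13 -174.96
```

```text
clock: 0.93
tool_pos: [0.3792, -0.3635, 0.2264]
orientation: [180.0, -0.0, -172.4]
force: [0.4, 0.1, 0.1]
opening: 0.0482
gripper_force: 0.0
clock: 1.77
tool_pos: [0.5746, -0.1483, 0.2257]
orientation: [180.0, -0.0, -174.2]
force: [0.6, -0.7, -0.7]
opening: 0.0483
gripper_force: 0.0
shift [0.0174 0.0612 0.0957] turn [ 0.01 -0.02  0.76]
```

```bash
python3 -m pendant '[[0.1,[0.006,0.02,0.01],[0,0,0]],[0.1,[0.012,0.04,0.03],[0,0,0.7]],[0.1,[0.0174,0.061,0.05],[0,0,0.7]],[0.1,[0.0174,0.061,0.07],[0,0,0.7]],[0.1,[0.0174,0.061,0.09],[0,0,0.7]],[0.1,[0.0174,0.061,0.096],[0,0,0.7]],[0.1,[0.0174,0.061,0.096],[0,0,0.7]]]'
python3 - <<'E'
from h import *
a=viewer.snapshot('scene')[:,:,::-1]; cv2.imwrite('pics/s2.png',cv2.resize(a[180:360,100:340],(800,600),interpolation=cv2.INTER_CUBIC))
print(proj('scene',[[.551,-.0891,.05],[.5507,-.0011,.014]]))
E
python3 go.py .551 -.0891 .04 -174.96
```

```text
clock: 2.35
tool_pos: [0.5473, -0.0925, 0.1289]
orientation: [-180.0, -0.2, -175.0]
force: [0.2, -0.3, -0.0]
opening: 0.0481
gripper_force: 0.0
[[225.37874551 281.99177147]
 [268.35475605 278.6100092 ]]
shift [-0.0031  0.0033  0.0903] turn [-0.02 -0.09 -0.05]
```

View pics/s2.png

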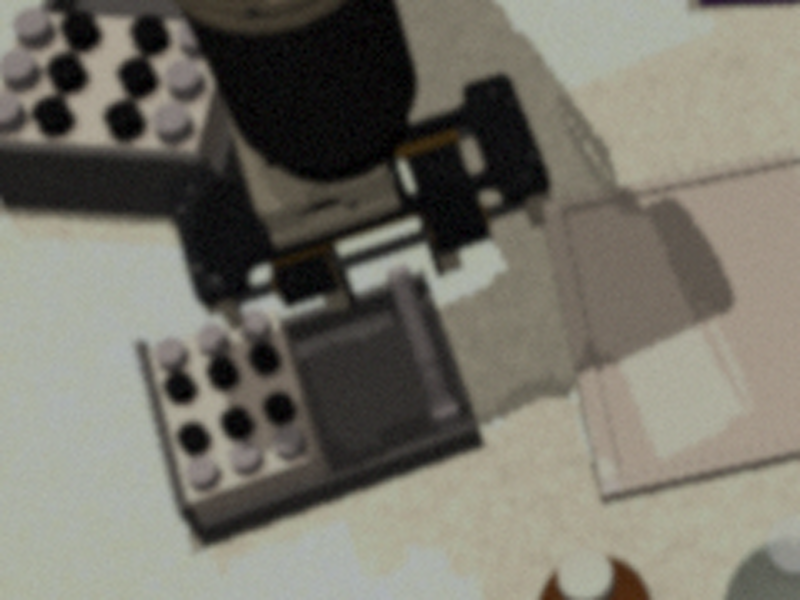

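The fingers are above the bar, and the bar's middle is at crop (422,345), which is full (226.6,283.5), within about 1.5 px of the prediction. I'll descend astride it and grip.

```bash
python3 -m pendant '[[0.1,[-0.003,0.004,0.02],[0,0,0]],[0.1,[-0.003,0.004,0.04],[0,0,0]],[0.1,[-0.003,0.004,0.06],[0,0,0]],[0.1,[-0.003,0.004,0.075],[0,0,0]],[0.1,[-0.003,0.004,0.085],[0,0,0]],[0.1,[-0.003,0.004,0.09],[0,0,0]],[0.1,[-0.003,0.004,0.09],[0,0,0]]]' && python3 -m pendant '[[-0.2,[0,0,0],[0,0,0]],[-0.4,[0,0,0],[0,0,0]],[-0.5,[0,0,0],[0,0,0]],[-0.6,[0,0,0],[0,0,0]],[-0.8,[0,0,0],[0,0,0]],[-1,[0,0,0],[0,0,0]],[-1,[0,0,0],[0,0,0]],[-1,[0,0,0],[0,0,0]]]'
```

```text
clock: 2.98
tool_pos: [0.5514, -0.0884, 0.0404]
orientation: [-180.0, -0.0, -175.0]
force: [-1.1, 0.4, 0.6]
opening: 0.048
gripper_force: 0.0
clock: 3.65
tool_pos: [0.5515, -0.0884, 0.041]
orientation: [-180.0, 0.0, -175.0]
force: [-0.3, -1.9, 4.3]
opening: 0.0131
gripper_force: 30.0
```

```bash
python3 -m pendant '[[-0.4,[0,0,0],[0,0,0]],[-0.4,[0,0,0.003],[0,0,0]],[-0.4,[0,0,0.007],[0,0,0]],[-0.4,[0,0,0.007],[0,0,0]],[-1,[0,0,0.007],[0,0,0]],[-1,[0,0,0.007],[0,0,0]],[-1,[0,0,0.007],[0,0,0]],[-1,[0,0,0.007],[0,0,0]],[-1,[0,0,0.007],[0,0,0]]]'
```

```text
clock: 4.4
tool_pos: [0.5512, -0.0881, 0.0334]
orientation: [180.0, -0.0, -175.0]
force: [1.0, -1.1, -2.0]
opening: 0.0134
gripper_force: 30.0
```

```bash
python3 go.py .5594 -.0231 .0334 176.6
```

```text
shift [-0.0138  0.064   0.    ] turn [ 0.   -0.01  8.39]
```

```bash
python3 -m pendant '[[-1,[-0.001,0.004,0],[0,0,0.7]],[-1,[-0.002,0.008,0],[0,0,1.4]],[-1,[-0.003,0.012,0],[0,0,2.1]],[-1,[-0.0035,0.016,0],[0,0,2.8]],[-1,[-0.0045,0.02,0],[0,0,3.5]],[-1,[-0.005,0.024,0],[0,0,4.2]],[-1,[-0.006,0.028,0],[0,0,4.9]],[-1,[-0.007,0.032,0],[0,0,5.6]],[-1,[-0.008,0.036,0],[0,0,6.3]],[-1,[-0.0085,0.04,0],[0,0,7]]]' && python3 -m pendant '[[-1,[-0.0005,0.004,0],[0,0,0.7]],[-1,[-0.001,0.008,0],[0,0,1.4]],[-1,[-0.0015,0.012,0],[0,0,1.4]],[-1,[-0.002,0.016,0],[0,0,1.4]],[-1,[-0.0025,0.019,0],[0,0,1.4]],[-1,[-0.0025,0.021,0],[0,0,1.4]],[-1,[-0.0025,0.021,0],[0,0,1.4]]]';python3 - <<'E'
from h import *
a=viewer.snapshot('top')[:,:,::-1]; cv2.imwrite('pics/t3.png',cv2.resize(cv2.convertScaleAbs(a[170:300,210:490],alpha=1.3),(800,371),interpolation=cv2.INTER_CUBIC))
E
python3 go.py .5594 -.0231 .0334 176.6
```

```text
clock: 5.23
tool_pos: [0.5563, -0.047, 0.0335]
orientation: [180.0, -0.0, 177.9]
force: [0.5, -2.5, -5.2]
opening: 0.0131
gripper_force: 30.0
clock: 5.82
tool_pos: [0.5595, -0.026, 0.0335]
orientation: [180.0, 0.0, 176.6]
force: [-0.8, 1.1, -3.7]
opening: 0.0129
gripper_force: 30.0
shift [0.0004 0.0029 0.0002] turn [0.03 0.02 0.  ]
```

View pics/t3.png

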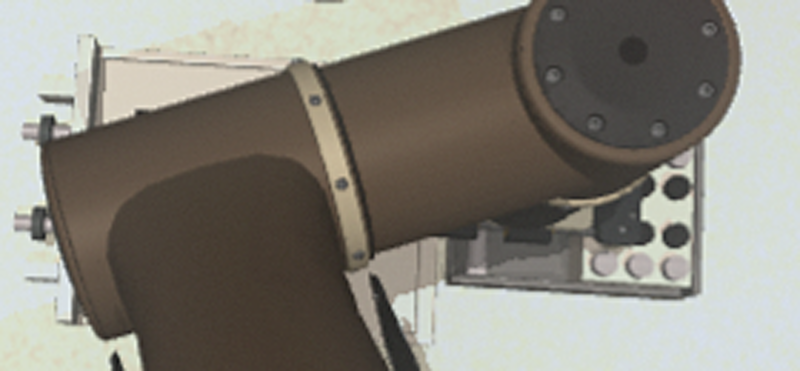

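The tray follows squarely, with its front corner at (450,283) and the lip's outer edge near (432,340), a few mm of gap left. I'll creep to contact.

```bash
python3 -m pendant '[[-1,[0,0.001,0],[0,0,0]],[-1,[0,0.002,0],[0,0,0]],[-1,[0,0.003,0],[0,0,0]],[-1,[0,0.004,0],[0,0,0]]]'; python3 -m pendant '[[-1,[0,0.0007,0],[0,0,0]],[-1,[0,0.0014,0],[0,0,0]]]'; python3 -m pendant '[[-1,[0,0.0007,0],[0,0,0]],[-1,[0,0.0014,0],[0,0,0]]]'
```

```text
clock: 6.2
tool_pos: [0.5596, -0.0228, 0.0335]
orientation: [-180.0, -0.0, 176.6]
force: [-0.5, -2.8, -5.0]
opening: 0.013
gripper_force: 30.0
clock: 6.37
tool_pos: [0.5597, -0.0213, 0.0335]
orientation: [-180.0, -0.0, 176.6]
force: [-0.9, -2.1, -5.3]
opening: 0.0128
gripper_force: 30.0
clock: 6.53
tool_pos: [0.5598, -0.0198, 0.0335]
orientation: [-180.0, -0.0, 176.6]
force: [-0.4, -1.8, -4.7]
opening: 0.0131
gripper_force: 30.0
```

```bash
for i in 1; do python3 -m pendant '[[-1,[0,0.0006,0],[0,0,0]],[-1,[0,0.0012,0],[0,0,0]]]'; python3 -m pendant '[[-1,[0,0.0006,0],[0,0,0]],[-1,[0,0.0006,0],[0,0,0]]]';python3 -m pendant '[[-1,[0,0.0006,0],[0,0,0]],[-1,[0,0.0006,0],[0,0,0]]]'; done | grep -E "tool_pos|force: \["
```

```text
tool_pos: [0.5599, -0.0186, 0.0336]
force: [-0.0, -2.7, -5.9]
tool_pos: [0.56, -0.0179, 0.0336]
force: [-0.3, -1.5, -4.5]
tool_pos: [0.5601, -0.0173, 0.0336]
force: [0.3, -1.6, -5.6]
```

```bash
(python3 -m pendant '[[-1,[0,0.0006,0],[0,0,0]],[-1,[0,0.0006,0],[0,0,0]]]'; python3 -m pendant '[[-1,[0,0.0006,0],[0,0,0]],[-1,[0,0.0006,0],[0,0,0]]]';python3 -m pendant '[[-1,[0,0.0006,0],[0,0,0]],[-1,[0,0.0006,0],[0,0,0]]]') | grep -E "tool_pos|force: \["
```

```text
tool_pos: [0.5601, -0.0171, 0.0336]
force: [0.8, -5.1, -4.2]
tool_pos: [0.5601, -0.017, 0.0336]
force: [0.2, -7.4, -5.2]
tool_pos: [0.5601, -0.017, 0.0336]
force: [2.8, -11.8, -5.8]
```

```bash
(python3 -m pendant '[[-1,[0,-0.0008,0],[0,0,0]],[-1,[0,-0.0008,0],[0,0,0]]]'; python3 -m pendant '[[-1,[0,-0.0001,-0.0005],[0,0,0]],[-1,[0,-0.0003,-0.001],[0,0,0]],[-1,[0,-0.0003,-0.001],[0,0,0]]]'; python3 -m pendant '[[-1,[0,-0.0001,-0.0005],[0,0,0]],[-1,[0,-0.0003,-0.001],[0,0,0]],[-1,[0,-0.0003,-0.001],[0,0,0]]]') | grep -E "tool_pos|force: \["
```

```text
tool_pos: [0.5601, -0.017, 0.0336]
force: [0.6, -7.0, -4.6]
tool_pos: [0.5598, -0.0172, 0.0342]
force: [1.6, -6.3, -8.0]
tool_pos: [0.5596, -0.0175, 0.0351]
force: [1.0, -5.4, -8.1]
```

```bash
(python3 -m pendant '[[-1,[0,-0.0002,-0.001],[0,0,0]],[-1,[0,-0.0005,-0.002],[0,0,0]],[-1,[0,-0.0005,-0.002],[0,0,0]]]'; python3 -m pendant '[[-1,[0,-0.0002,-0.001],[0,0,0]],[-1,[0,-0.0005,-0.002],[0,0,0]],[-1,[0,-0.0005,-0.002],[0,0,0]]]') | grep -E "tool_pos|force: \["
```

```text
tool_pos: [0.5592, -0.018, 0.037]
force: [-0.4, -5.1, -8.1]
tool_pos: [0.5589, -0.0186, 0.0388]
force: [-0.6, -5.4, -8.7]
```

```bash
(python3 -m pendant '[[-1,[0,-0.0002,-0.001],[0,0,0]],[-1,[0,-0.0005,-0.002],[0,0,0]],[-1,[0,-0.0005,-0.002],[0,0,0]],[-1,[0,-0.0005,-0.002],[0,0,0]],[-1,[0,-0.0005,-0.002],[0,0,0]]]') | grep -E "tool_pos|force: \[";python3 - <<'E'
from h import *
a=viewer.snapshot('scene')[:,:,::-1]; cv2.imwrite('pics/s4.png',cv2.resize(cv2.convertScaleAbs(a[200:360,130:330],alpha=1.3),(750,600),interpolation=cv2.INTER_CUBIC))
E
```

```text
tool_pos: [0.5587, -0.0191, 0.0407]
force: [-1.2, -6.0, -9.0]
```

View pics/s4.png

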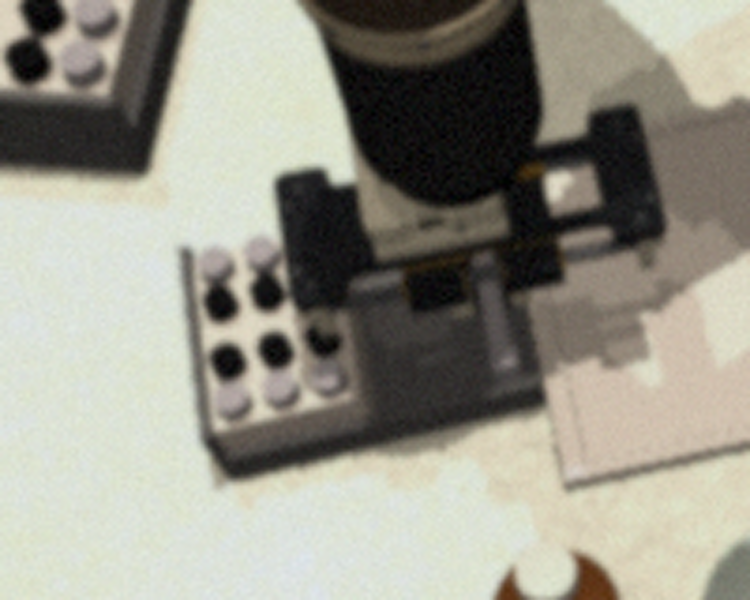

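Front edge is at the lip's face at (545,395), visibly raised, and the rear is on the bench at (215,470). I'll continue up.

```bash
(python3 -m pendant '[[-1,[0,-0.0003,-0.001],[0,0,0]],[-1,[0,-0.0006,-0.002],[0,0,0]],[-1,[0,-0.0006,-0.002],[0,0,0]]]';python3 -m pendant '[[-1,[0,-0.0003,-0.001],[0,0,0]],[-1,[0,-0.0005,-0.002],[0,0,0]],[-1,[0,-0.0005,-0.002],[0,0,0]]]';python3 -m pendant '[[-1,[0,-0.0003,-0.001],[0,0,0]],[-1,[0,-0.0005,-0.002],[0,0,0]],[-1,[0,-0.0005,-0.002],[0,0,0]]]') | grep -E "tool_pos|force: \["
```

```text
tool_pos: [0.5586, -0.0197, 0.0427]
force: [-0.2, -5.3, -8.6]
tool_pos: [0.5585, -0.0202, 0.0447]
force: [-0.5, -5.9, -9.0]
tool_pos: [0.5594, -0.0201, 0.0471]
force: [-0.7, -0.9, -6.8]
```

```bash
(python3 -m pendant '[[-1,[0,0,-0.0015],[0,0,0]],[-1,[0,0.001,-0.0025],[0,0,0]],[-1,[0,0.002,-0.0025],[0,0,0]],[-1,[0,0.004,-0.0025],[0,0,0]],[-1,[0,0.006,-0.0025],[0,0,0]]]';python3 -m pendant '[[-1,[0,0.002,0],[0,0,0]],[-1,[0,0.004,-0.0005],[0,0,0]],[-1,[0,0.006,-0.0005],[0,0,0]],[-1,[0,0.006,-0.0005],[0,0,0]],[-1,[0,0.006,-0.0005],[0,0,0]]]') | grep -E "tool_pos|force: \["
```

```text
tool_pos: [0.5604, -0.0138, 0.0502]
force: [-0.4, -1.7, -5.7]
tool_pos: [0.5609, -0.0076, 0.0507]
force: [-0.6, 2.4, -5.2]
```

```bash
(python3 -m pendant '[[-1,[0,0.003,0],[0,0,0]],[-1,[0,0.006,-0.0005],[0,0,0]],[-1,[0,0.009,-0.001],[0,0,0]],[-1,[0,0.012,-0.001],[0,0,0]],[-1,[0,0.015,-0.0015],[0,0,0]],[-1,[0,0.018,-0.0015],[0,0,0]],[-1,[0,0.021,-0.002],[0,0,0]],[-1,[0,0.025,-0.002],[0,0,0]]]';python3 -m pendant '[[-1,[0,0.003,-0.0005],[0,0,0]],[-1,[0,0.006,-0.001],[0,0,0]],[-1,[0,0.009,-0.0015],[0,0,0]],[-1,[0,0.012,-0.002],[0,0,0]],[-1,[0,0.015,-0.0025],[0,0,0]],[-1,[0,0.019,-0.003],[0,0,0]]]') | grep -E "tool_pos|force: \["
```

```text
tool_pos: [0.5621, 0.017, 0.0526]
force: [0.4, -1.4, -6.2]
tool_pos: [0.5632, 0.036, 0.0556]
force: [0.4, -1.5, -6.9]
```

```bash
(python3 -m pendant '[[-1,[0,0.003,-0.0005],[0,0,0]],[-1,[0,0.006,-0.001],[0,0,0]],[-1,[0,0.009,-0.0015],[0,0,0]],[-1,[0,0.012,-0.0025],[0,0,0]],[-1,[0,0.015,-0.003],[0,0,0]],[-1,[0,0.019,-0.004],[0,0,0]]]';python3 -m pendant '[[-1,[0,0.003,-0.0005],[0,0,0]],[-1,[0,0.006,-0.001],[0,0,0]],[-1,[0,0.009,-0.0015],[0,0,0]],[-1,[0,0.012,-0.002],[0,0,0]],[-1,[0,0.015,-0.002],[0,0,0]],[-1,[0,0.015,-0.002],[0,0,0]]]') | grep -E "tool_pos|force: \["
python3 - <<'E'
from h import *
a=viewer.snapshot('scene')[:,:,::-1]; cv2.imwrite('pics/s5.png',cv2.resize(cv2.convertScaleAbs(a[200:350,180:440],alpha=1.3),(780,450),interpolation=cv2.INTER_CUBIC))
E
```

```text
tool_pos: [0.5642, 0.0549, 0.0595]
force: [0.0, -1.7, -7.0]
tool_pos: [0.5655, 0.0704, 0.0617]
force: [-0.9, 1.4, -4.9]
```

View pics/s5.png

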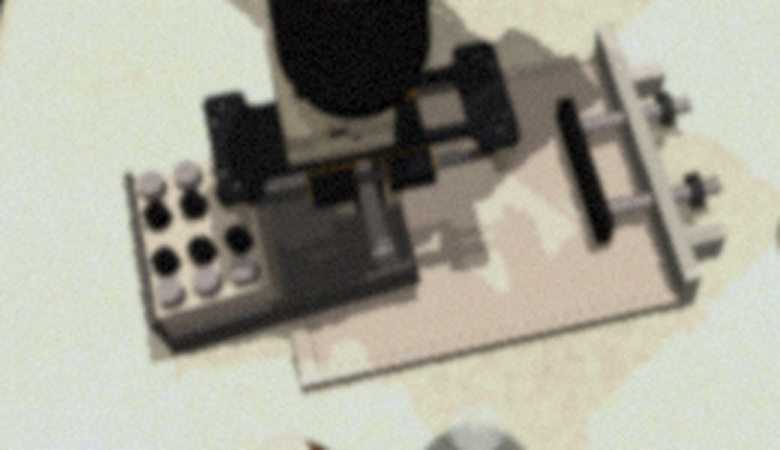

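Tray is square: front corner at (415,280), lip at (295,340), rear still on the bench at (160,345). The weight is now reaching the lip, so I'll pull on and lower the front gradually.

```bash
(python3 -m pendant '[[-1,[0,0.003,-0.0005],[0,0,0]],[-1,[0,0.006,-0.001],[0,0,0]],[-1,[0,0.009,-0.0015],[0,0,0]],[-1,[0,0.012,-0.0015],[0,0,0]],[-1,[0,0.014,-0.0015],[0,0,0]],[-1,[0,0.014,-0.0015],[0,0,0]]]';python3 -m pendant '[[-1,[0,0.003,0.001],[0,0,0]],[-1,[0,0.006,0.003],[0,0,0]],[-1,[0,0.009,0.005],[0,0,0]],[-1,[0,0.012,0.007],[0,0,0]],[-1,[0,0.015,0.009],[0,0,0]],[-1,[0,0.015,0.009],[0,0,0]]]') | grep -E "tool_pos|force: \["
```

```text
tool_pos: [0.5661, 0.0841, 0.0631]
force: [-1.1, -1.0, -4.6]
tool_pos: [0.567, 0.099, 0.0538]
force: [-1.1, -3.4, -1.4]
```

```bash
(python3 -m pendant '[[-1,[0,0.003,0.002],[0,0,0]],[-1,[0,0.006,0.004],[0,0,0]],[-1,[0,0.009,0.006],[0,0,0]],[-1,[0,0.011,0.008],[0,0,0]],[-1,[0,0.012,0.009],[0,0,0]],[-1,[0,0.012,0.009],[0,0,0]]]') | grep -E "tool_pos|force: \["
```

```text
tool_pos: [0.5678, 0.111, 0.045]
force: [-0.8, -3.6, -0.1]
```

```bash
(python3 -m pendant '[[-1,[0,0.003,0.0005],[0,0,0]],[-1,[0,0.006,0.001],[0,0,0]],[-1,[0,0.01,0.0015],[0,0,0]],[-1,[0,0.014,0.0015],[0,0,0]],[-1,[0,0.018,0.0015],[0,0,0]],[-1,[0,0.022,0.0015],[0,0,0]],[-1,[0,0.026,0.0018],[0,0,0]],[-1,[0,0.03,0.002],[0,0,0]]]';python3 -m pendant '[[-1,[0,0.004,0],[0,0,0]],[-1,[0,0.008,0],[0,0,0]],[-1,[0,0.012,0],[0,0,0]],[-1,[0,0.016,0],[0,0,0]],[-1,[0,0.02,0],[0,0,0]],[-1,[0,0.024,0],[0,0,0]],[-1,[0,0.028,0],[0,0,0]],[-1,[0,0.03,0],[0,0,0]]]') | grep -E "tool_pos|force: \["; python3 -c "
from h import *
print(proj('scene',[[.5720,.1828,.058]]))"
```

```text
tool_pos: [0.5698, 0.1403, 0.0439]
force: [-0.6, -8.9, 7.3]
tool_pos: [0.5715, 0.1705, 0.0438]
force: [-0.5, -7.6, 4.7]
[[353.43739421 254.97043983]]
```

```bash
(python3 -m pendant '[[-1,[0,0.002,-0.0007],[0,0,0]],[-1,[0,0.004,-0.001],[0,0,0]],[-1,[0,0.006,-0.001],[0,0,0]],[-1,[0,0.008,-0.001],[0,0,0]],[-1,[0,0.01,-0.001],[0,0,0]],[-1,[0,0.011,-0.001],[0,0,0]],[-1,[0,0.011,-0.001],[0,0,0]]]') | grep -E "tool_pos|force: \["
python3 - <<'E'
from h import *
for n,c in(('scene',(200,340,190,430)),):
    a=viewer.snapshot(n)[:,:,::-1]; cv2.imwrite('pics/s6.png',cv2.resize(cv2.convertScaleAbs(a[c[0]:c[1],c[2]:c[3]],alpha=1.3),(800,467),interpolation=cv2.INTER_CUBIC))
E
```

```text
tool_pos: [0.5718, 0.1819, 0.0438]
force: [-0.6, -0.2, -3.8]
```

View pics/s6.png

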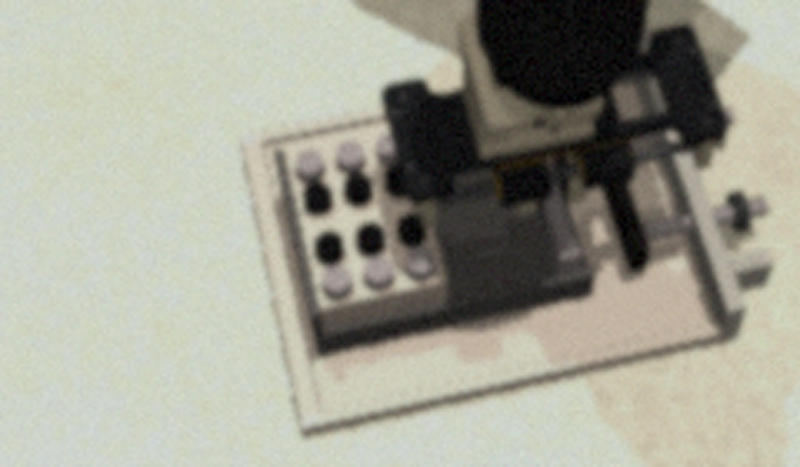

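The tray lies flat inside the bund: rear lower corner at (320,350), clear of the lip line near (318,405), and front corner at (590,290), about 20 mm short of the bumper (630,220). The front finger would foul the bumper's top at this height, so I'll regrip 4 mm higher and then press home.

```bash
(python3 -m pendant '[[-0.5,[0,0,0],[0,0,0]],[-0.5,[0,0,0],[0,0,0]],[-0.5,[0,0,-0.002],[0,0,0]],[-0.5,[0,0,-0.004],[0,0,0]],[-0.5,[0,0,-0.004],[0,0,0]],[-1,[0,0,-0.004],[0,0,0]],[-1,[0,0,-0.004],[0,0,0]],[-1,[0,0,-0.004],[0,0,0]],[-1,[0,0,-0.004],[0,0,0]]]';python3 -m pendant '[[-1,[0,0.002,0],[0,0,0]],[-1,[0,0.004,0],[0,0,0]],[-1,[0,0.006,0],[0,0,0]],[-1,[0,0.008,0],[0,0,0]],[-1,[0,0.01,0],[0,0,0]]]') | grep -E "tool_pos|force: \[|open"
```

```text
tool_pos: [0.5721, 0.1818, 0.0483]
force: [-0.3, 0.8, 2.5]
opening: 0.013
tool_pos: [0.5719, 0.1893, 0.0483]
force: [0.8, -8.2, 6.6]
opening: 0.013
```

```bash
(python3 -m pendant '[[-1,[0,0,0],[0,0,0]],[-1,[0,0,0],[0,0,0]]]';python3 -m pendant '[[-1,[0,0,-0.001],[0,0,0]],[-1,[0,0,-0.001],[0,0,0]]]') | grep -E "tool_pos|force: \["
```

```text
tool_pos: [0.5719, 0.1897, 0.0483]
force: [-0.5, -7.3, 5.9]
tool_pos: [0.5716, 0.1905, 0.0483]
force: [-0.6, -4.4, -2.0]
```

Downward pressing was the cause of the drag, and it's now relieved. I'll creep on.

```bash
(for k in 1; do python3 -m pendant '[[-1,[0,0.001,0],[0,0,0]],[-1,[0,0.002,0],[0,0,0]]]';python3 -m pendant '[[-1,[0,0.001,0],[0,0,0]],[-1,[0,0.002,0],[0,0,0]]]'; done) | grep -E "tool_pos|force: \["
```

```text
tool_pos: [0.572, 0.1931, 0.0484]
force: [-0.6, -1.9, -5.1]
tool_pos: [0.5723, 0.1956, 0.0485]
force: [-0.3, -2.7, -5.4]
```

```bash
(python3 -m pendant '[[-1,[0,0.001,0],[0,0,0]],[-1,[0,0.002,0],[0,0,0]]]';python3 -m pendant '[[-1,[0,0.0007,0],[0,0,0]],[-1,[0,0.0014,0],[0,0,0]]]';python3 -m pendant '[[-1,[0,0.0007,0],[0,0,0]],[-1,[0,0.0007,0],[0,0,0]]]';python3 -m pendant '[[-1,[0,0.0007,0],[0,0,0]],[-1,[0,0.0007,0],[0,0,0]]]') | grep -E "tool_pos|force: \["
```

```text
tool_pos: [0.5727, 0.1977, 0.0489]
force: [0.3, -2.8, -5.6]
tool_pos: [0.5728, 0.199, 0.049]
force: [-0.4, -1.6, -5.2]
tool_pos: [0.573, 0.1998, 0.0491]
force: [-0.5, -1.6, -4.8]
tool_pos: [0.573, 0.2004, 0.0491]
force: [-0.1, -1.1, -4.9]
```

```bash
(python3 -m pendant '[[-1,[0,0.0007,0.0005],[0,0,0]],[-1,[0,0.0007,0.0005],[0,0,0]]]';python3 -m pendant '[[-1,[0,0.0007,0],[0,0,0]],[-1,[0,0.0007,0],[0,0,0]]]';python3 -m pendant '[[-1,[0,0.0007,0],[0,0,0]],[-1,[0,0.0007,0],[0,0,0]]]';python3 -m pendant '[[-1,[0,0.0007,0],[0,0,0]],[-1,[0,0.0007,0],[0,0,0]]]') | grep -E "tool_pos|force: \["
```

```text
tool_pos: [0.5731, 0.201, 0.0485]
force: [-0.4, -2.1, -5.8]
tool_pos: [0.5731, 0.2017, 0.0486]
force: [-0.1, -1.9, -4.3]
tool_pos: [0.5732, 0.2024, 0.0486]
force: [0.6, -1.9, -5.6]
tool_pos: [0.5732, 0.2032, 0.0486]
force: [0.2, -1.2, -5.3]
```

```bash
(python3 -m pendant '[[-1,[0,0.0007,0.0004],[0,0,0]],[-1,[0,0.0007,0.0004],[0,0,0]]]';python3 -m pendant '[[-1,[0,0.0007,0],[0,0,0]],[-1,[0,0.0007,0],[0,0,0]]]';python3 -m pendant '[[-1,[0,0.0007,0],[0,0,0]],[-1,[0,0.0007,0],[0,0,0]]]';python3 -m pendant '[[-1,[0,0.0007,0],[0,0,0]],[-1,[0,0.0007,0],[0,0,0]]]') | grep -E "tool_pos|force: \["
```

```text
tool_pos: [0.5732, 0.2036, 0.0483]
force: [-0.9, -3.1, -2.4]
tool_pos: [0.5733, 0.2044, 0.0483]
force: [-0.6, -3.2, -1.7]
tool_pos: [0.5734, 0.2052, 0.0483]
force: [-0.0, -3.1, -2.1]
tool_pos: [0.5734, 0.2059, 0.0483]
force: [0.6, -3.6, -0.7]
```

```bash
(python3 -m pendant '[[-1,[0,0.0007,0],[0,0,0]],[-1,[0,0.0007,0],[0,0,0]]]';python3 -m pendant '[[-1,[0,0.0007,0],[0,0,0]],[-1,[0,0.0007,0],[0,0,0]]]';python3 -m pendant '[[-1,[0,0.0007,0],[0,0,0]],[-1,[0,0.0007,0],[0,0,0]]]';python3 -m pendant '[[-1,[0,0.0007,0],[0,0,0]],[-1,[0,0.0007,0],[0,0,0]]]') | grep -E "tool_pos|force: \["
```

```text
tool_pos: [0.5735, 0.2066, 0.0483]
force: [-0.5, -4.5, 0.5]
tool_pos: [0.5734, 0.207, 0.0483]
force: [-0.6, -5.5, -0.4]
tool_pos: [0.5734, 0.2071, 0.0483]
force: [-0.0, -8.7, 0.8]
tool_pos: [0.5734, 0.2071, 0.0483]
force: [1.5, -12.1, 1.5]
```

```bash
(python3 -m pendant '[[-1,[0,0,0],[0,0,0]],[-1,[0,0,0],[0,0,0]],[-1,[0,0,0],[0,0,0]]]';python3 -m pendant '[[-1,[0,-0.0006,0],[0,0,0]],[-1,[0,-0.0012,0],[0,0,0]],[-0.5,[0,-0.0012,0],[0,0,0]],[-0.5,[0,-0.0012,0],[0,0,0]],[-0.5,[0,-0.0012,0],[0,0,0]]]';python3 -m pendant '[[-0.5,[0,0,-0.01],[0,0,0]],[-0.5,[0,0,-0.025],[0,0,0]],[-0.5,[0,0,-0.045],[0,0,0]],[-0.5,[0,0,-0.075],[0,0,0]],[-0.5,[0,0,-0.11],[0,0,0]],[-0.5,[0,0,-0.15],[0,0,0]],[-0.5,[0,0,-0.15],[0,0,0]]]') | grep -E "clock|tool_pos|force: \[|open"
python3 - <<'E'
from h import *
a=viewer.snapshot('scene')[:,:,::-1]; cv2.imwrite('pics/s7.png',cv2.resize(cv2.convertScaleAbs(a[200:350,210:460],alpha=1.3),(800,480),interpolation=cv2.INTER_CUBIC))
E
```

```text
clock: 21.18
tool_pos: [0.5735, 0.2071, 0.0483]
force: [1.2, -11.0, -0.1]
opening: 0.013
clock: 21.6
tool_pos: [0.5742, 0.2086, 0.0486]
force: [0.1, 0.5, -0.5]
opening: 0.0213
clock: 22.18
tool_pos: [0.5775, 0.2096, 0.2081]
force: [1.4, 1.3, 1.6]
opening: 0.022
```

View pics/s7.png

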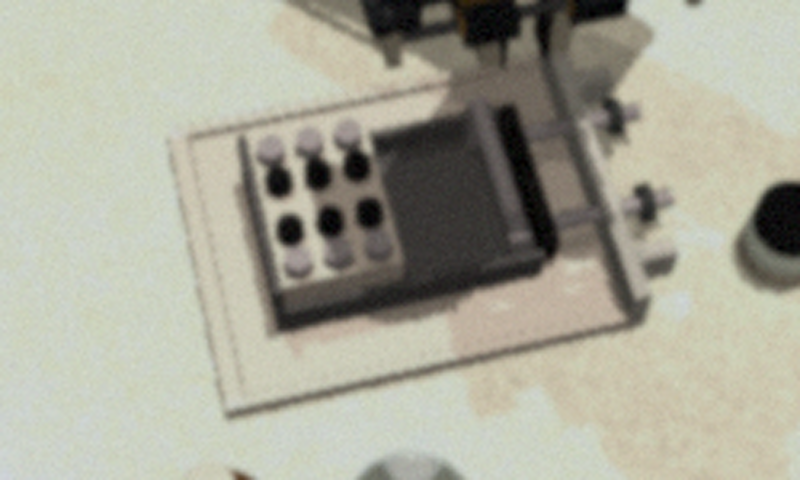

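The tray lies flat and square against the bumper (front corner (540,270), bumper (535,190)), clear of the lip, and the gripper is away. Handing in.

```bash
python3 -c "
from plant import workorder
print(workorder.close_job())"
```

```text
the job is handed in; nothing more can be done
None
```

The tray is flat and square inside the bund and was pressed against the bumper with about 8 N (estimated). It was then let go, and I handed the job in at about 22 s; no verdict came back.

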